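Slide the loaded bottle crate into its dock

ROBOT

A 7-joint arm with a two-finger parallel gripper is mounted at the origin on a cart in front of the work surface, level with it; the furniture and walls round the work are solid. World frame = base frame: x ahead of the robot, y to its left, z up, the work surface at z = 0. Lengths are in mm, angles in rad, forces in N, time in s.
With the tool pointing down it reaches from about 400 to 875 mm from the base axis. Payload 4.4 kg.
Tool frame: the origin (TCP) lies midway between the tips of the shut fingers; the grasp point (between the pads) lies ctrl.tcp_to_grasp behind it (ctrl.tcp_to_grasp is the distance from the TCP to the grasp point, in mm); z points along the fingers, y is the line along which they close (so a half turn about z gives the same grasp; the last joint's range is limited). The gripper opens to 85 mm and grips with 20 to 120 N. Pads are 22 mm wide; open, the fingers measure 114 mm over their backs; the gripper's body (76 mm by 85 mm) begins 54 mm behind the grasp point. The pads swing forward as they close: fully open they stand 13 mm farther back than shut.
Start: joints at [1.087, 0.628, 0.038, 1.517, -0.027, 0.996, -0.02], TCP at [263.766, -594.092, 231.313] pointing down, gripper open.
Joint ranges: [-3.06, 3.06], [-0.37, 2.12], [-1.25, 1.32], [0.18, 2.47], [-1.1, 4.24], [0.23, 1.98], [-2.94, 2.94]. Speed limits (rad/s): [2.57, 2.57, 3.14, 3.14, 3.14, 3.14, 3.14].

INTERFACE

Orientations are given as [roll, pitch, yaw] about the fixed x, y, z axes, in that order (R = Rz(yaw) Ry(pitch) Rx(roll)).
In Python, from cell import ctrl, get_image, get_calibration, workorder, boxes_of, place_of gives the robot as it stands.
- The arm moves only by the tool play_rows, never from a script. Its argument "series" is a list that holds one entry, the list of rows, each a list of 7 numbers: the shift along the world's x, y, z in cm, then the turn, a rotation vector about the world's x, y, z in degrees, then the closure, from 0 (fully open) to 1 (shut). A call has 1 to 20 rows; each row shifts and turns the commanded pose from where the row before left it; what a row does not reach is not made up. A row lasts 1/8 s, in which the tool goes at most 62.5 mm and 10.7 degrees, less where a joint would pass 70% of its speed; a pose out of reach is approached as far as the arm can. A call with a gripper value outside its range is refused whole. The fingers move at their own pace and stop on an object; the grip force is fixed at half the most. Time passes only in rows, so rows that do not move let the fingers close. It gives the time, the measured TCP pose, the force, the opening and the grip force at its end, in the units of the state.
- ctrl.read_state(): the state, without advancing time (a new reading comes with each control period).
- get_image(name): name is "scene" or "top" or "wrist"; returns (picture, depth): 480x640x3 uint8, red, green, blue; 480x640 float32, mm along the optical axis (not along the pixel's ray), 0 where there is no reading.
- get_calibration(name): a dict with "K" (3x3 intrinsics, pixels), "R" (3x3) and "t" (3): a world point X has camera coordinates R X + t; the wrist camera has in their place "mount" (4x4, takes a point from camera to tool coordinates, whose origin is the TCP and whose axes are the flange's). Camera axes: x right, y down, z forward; pixel columns grow to the right and rows downward; lengths in mm; the calibration is good to about 2 mm. The wrist camera is an equidistant fisheye: a pixel r from the principal point sees the ray r / f radians off the axis. A picture is of the moment at which its call begins: read the wrist's pose just before it. get_calibration takes no time and is no camera call.
- workorder.finish_job(): hands the job in; it is judged then, once.
Trained networks look in the newest picture that a camera, given by its name, has taken for a name from the list of things; names that differ only in an ending like _2 or _b are one class to them, and where a whole thing is asked for, a point or a joint stands for the part that bears it (a point fixed in the world has none). Each returns a list of dicts, best first, with "p" (0 to 1); they miss things now and then, are a little off and sometimes report something else, mostly with a low value. They report only what shows in the picture. A call takes as long as a camera call.
- boxes_of(target, camera): "pixel" ([column, row] in pixels, amid what is visible of it).
- place_of(target, camera): "pixel" ([column, row] in pixels: a listed point, or the origin of a listed thing).
The state is a dict: "clock": time; "qpos": joint angles; "qd": joint speeds; "tau": joint torques, N m; "eef_pos": TCP position; "tool_rot": TCP orientation; "force": force on the tool from outside, world axes, zero at the start; "torque": the same for the moment, N m; "width": finger opening in mm; "gripper_force": force on a finger pad.
Only numpy, scipy, OpenCV 4.12 (cv2) and the standard library are available. Lean on these libraries where they do the work, as an engineer would, in place of code of your own. Each camera call takes 0.05 s, during which the arm holds its last target. There are 200 camera calls.

TASK

Push the loaded two-bottle crate along the bench into the aluminium parking dock behind it, until its back is fully home against the dock's back stop and it sits square between the side rails. Push low on the front of the crate with the fingertips so that it slides and does not tip; do not lift it, do not touch the bottles standing in it, and leave the things around where they are. Finish with the hand clear of everything.

Things in the scene. Friction and masses are not known exactly. Their poses are not given: they have to be found in the camera images.
- crate: Grey crate with two bottles, loose, about 1 kg, on a rubber sole (slides at 4 to 9 N, jolts to 25 N). Footprint 126 (x) by 163 mm (y). Origin: centre of the underside, z up. +x is the back, which enters the dock first. Flat upright front face at x = -63 mm, 163 mm wide, 52 mm high: a closed low step, 45 mm deep; behind it cell walls rise to 86 mm, the bottles higher. Top-heavy: tips if pushed high up.
- dock: Fixed aluminium dock, open towards the robot (-x). Its origin, on the bench, is where the crate's origin lies when home, x axes in line. Back stop 40 mm high, face at x = +63 mm; side rails 30 mm high, inner faces at y = +/-91.5 mm (10 mm play each side) from x = -6 to +67 mm, with lead-ins flaring to about y = +/-112 mm at x = -32 mm.
- bottle_tall: Round white reagent bottle, 72 mm diameter, 170 mm tall, 0.3 to 0.4 kg, standing in one of the crate's two cells (cell centres at x = +21, y = +/-39.5 mm of the crate; floor 6 mm above the bench). Origin: centre of its underside, z up. Not to be touched.
- bottle_short: Round white reagent bottle, 68 mm diameter, 150 mm tall, 0.22 to 0.32 kg, standing in the crate's other cell. Origin: centre of its underside, z up. Not to be touched.
- small_bottle: Bystander: small round bottle, 36 mm diameter, 70 mm tall, to the right of the dock. Origin: centre of its underside.
- petri: Bystander: flat round clear dish, 90 mm diameter, 16 mm high, to the left of the dock. Origin: centre of its underside.
- pen: Bystander: marker pen, 135 mm long and 14 mm wide, lying along its x to the right of the crate. Origin: centre of its underside.

How it is judged:
By the outcome, as a careful person would: the job done as asked, in the order asked, and still so for the second after the job is handed in, with the robot touching nothing.
It also fails if it takes over 38 s, if anything falls off the work surface, if the arm or the gripper's body presses on something with over 40 N, if the wrist force passes 120 N, or if a joint passes its speed limit or range.

## Working session

There is one attempt and no reset: what is moved stays moved. The work goes in short steps, Python scripts to look and compute and a tool call to move; the robot and the scene stay as the last step left them, time stands still between calls to the robot, and variables do not carry over. Pictures are saved under pics/ and viewed, at most 10 in all, crops included, and the job is handed in when it is done.

Besides the shell and the picture viewer there is one more tool, called after "Emit:" as name(argument=value, ...), one argument or row to a line, values as JSON. play_rows: Moves the arm, as the interface text tells. Its arguments: {"type":"object","properties":{"series":{"type":"array"}},"required":["series"]}

```bash
mkdir -p pics
cat > h.py <<'E'
import numpy as np, cv2
from cell import ctrl,get_image,get_calibration,workorder,boxes_of,place_of
def cloud(name):
    im,d=get_image(name); c=get_calibration(name); K,R,t=[np.array(c[k],float) for k in 'KRt']
    v,u=np.mgrid[:480,:640]
    P=np.stack([(u-K[0,2])/K[0,0]*d,(v-K[1,2])/K[1,1]*d,d],-1)
    W=(P-t.ravel())@R; W[d==0]=np.nan
    return im,W
def ray(name,px,z):
    c=get_calibration(name); K,R,t=[np.array(c[k],float) for k in 'KRt']
    r=R.T@np.linalg.inv(K)@np.array([px[0],px[1],1.]); o=-R.T@t.ravel()
    return o+r*(z-o[2])/r[2]
E
python3 - <<'E'
from h import *
s=ctrl.read_state();print(s['eef_pos'],s['tool_rot'],s['width'],s['clock'],ctrl.tcp_to_grasp)
for n in ['top','scene']:
    im,W=cloud(n);cv2.imwrite(f'pics/{n}0.png',im[...,::-1])
    for t in ['crate','dock','bottle_tall','bottle_short','small_bottle','petri','pen']:
        r=place_of(t,n)[:2]
        print(n,t,[(np.round(q['pixel']),round(q['p'],2),np.round(ray(n,q['pixel'],0))) for q in r])
E
```

```text
[ 263.4939409  -593.52109382  230.38361354] [-3.13970323e+00  4.19752337e-05  4.17771594e-01] 85.30606409562664 0.0 18.700000000000003
top crate [(array([322., 273.]), 0.55, array([478.,  44.,   0.]))]
top dock []
top bottle_tall [(array([303., 262.]), 0.93, array([498.,  83.,   0.]))]
top bottle_short [(array([344., 258.]), 0.75, array([508.,   3.,   0.]))]
top small_bottle [(array([444., 213.]), 0.61, array([ 599., -186.,    0.]))]
top petri [(array([173., 181.]), 0.9, array([647., 337.,   0.]))]
top pen [(array([462., 304.]), 0.7, array([ 426., -223.,    0.])), (array([342., 256.]), 0.21, array([511.,   7.,   0.]))]
scene crate [(array([334., 263.]), 0.89, array([498.,  40.,   0.]))]
scene dock [(array([454., 232.]), 0.65, array([ 432., -225.,    0.]))]
scene bottle_tall [(array([317., 273.]), 0.83, array([495.,  84.,  -0.]))]
scene bottle_short [(array([342., 249.]), 0.93, array([521.,   5.,   0.])), (array([393., 192.]), 0.37, array([ 601., -195.,    0.]))]
scene small_bottle [(array([394., 193.]), 0.87, array([ 598., -193.,    0.]))]
scene petri [(array([170., 279.]), 0.91, array([639., 335.,   0.]))]
scene pen [(array([457., 232.]), 0.94, array([ 428., -231.,    0.])), (array([335., 264.]), 0.69, array([494.,  41.,   0.]))]
```

View pics/top0.png

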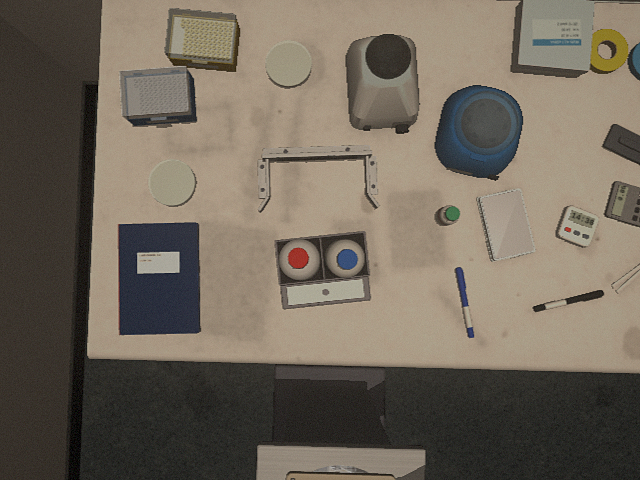

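View pics/scene0.png

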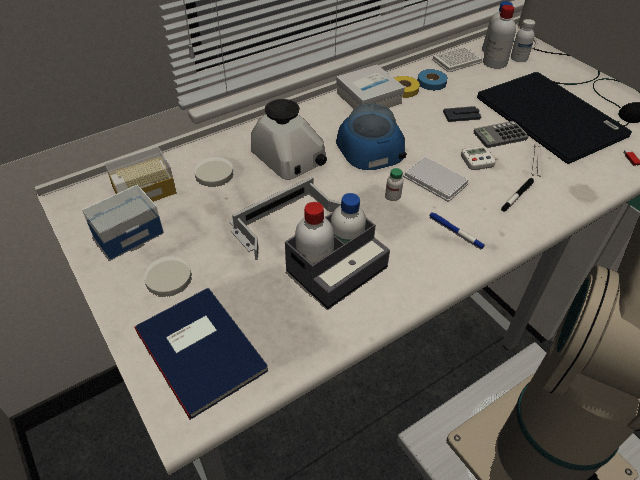

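The top view shows the crate at columns 275–370, rows 233–308, slightly turned. The dock opens towards it at columns 259–380, rows 147–210. Next I measure both from the depth clouds.

```bash
cat >> h.py <<'E'
def sel(W,u0,u1,v0,v1,z0,z1):
    P=W[v0:v1,u0:u1].reshape(-1,3); return P[(P[:,2]>z0)&(P[:,2]<z1)]
def rect(P):
    (c,wh,a)=cv2.minAreaRect(P[:,:2].astype(np.float32)); return np.round(c,1),np.round(wh,1),round(a,2)
E
python3 - <<'E'
from h import *
im,W=cloud('top')
print('bench z',np.nanmedian(W[215:228,280:360,2]))
P=sel(W,265,385,225,315,42,62);P=P[P[:,0]<470];print('step',len(P),np.median(P[:,2]),rect(P))
P=sel(W,265,385,225,315,40,95);print('crate',len(P),rect(P))
P=sel(W,265,385,225,315,72,95);print('walls',len(P),np.median(P[:,2]),rect(P))
for a,b in ((275,325),(325,375)):
    P=sel(W,a,b,230,290,120,190);print('bottle',P[:,2].max(),P[P[:,2]>P[:,2].max()-8].mean(0))
P=sel(W,250,390,140,215,15,50);print('dock',len(P),rect(P),P.min(0),P.max(0))
S=P[(P[:,2]>34)];print('stop',len(S),rect(S))
# inner edges per image row / col
for v in range(150,214,5):
    m=(W[v,250:390,2]>15)&(W[v,250:390,2]<50); u=np.where(m)[0]+250
    if len(u): L=u[u<320];R=u[u>=320]; print(v,[np.round(W[v,k]) for k in (L.min(),L.max(),R.min(),R.max())] if len(L) and len(R) else u)
for u in range(275,366,15):
    m=(W[140:175,u,2]>15); v=np.where(m)[0]+140
    if len(v): print(u,np.round(W[v.min(),u]),np.round(W[v.max(),u]))
E
```

```text
bench z 0.1334678252383151
step 2116 53.077689671319874 (array([441.9,  39.5]), array([ 54.9, 165.1]), 1.88)
crate 3015 (array([483.1,  44.9]), array([126.3, 163.1]), 7.52)
walls 690 85.34661968419968 (array([505.5,  47.9]), array([ 81.1, 163.1]), 7.5)
bottle 180.4299815383053 [503.15660438  88.20562246 175.1773178 ]
bottle 161.49338372252475 [504.15043463   6.74445116 155.96936669]
dock 1197 (array([651.4,  59.3]), array([106.3, 226.4]), 3.37) [591.8762563  -56.6782079   15.09130894] [708.55023036 169.22546879  47.14551136]
stop 528 (array([657.8,  61.7]), array([ 95.5, 210.7]), 4.55)
155 [array([695., 165.,  38.]), array([697.,  57.,  42.]), array([698.,  55.,  41.]), array([702., -39.,  32.])]
160 [array([688., 158.,  28.]), array([692.,  91.,  16.]), array([692., -30.,  30.]), array([692., -36.,  33.])]
165 [array([678., 158.,  30.]), array([677., 152.,  34.]), array([683., -30.,  28.]), array([683., -36.,  30.])]
170 [array([669., 156.,  28.]), array([668., 152.,  33.]), array([675., -31.,  23.]), array([674., -36.,  28.])]
175 [array([659., 155.,  33.]), array([659., 152.,  29.
[... 323 characters left out ...]
632., 149.,  25.]), array([636., -33.,  27.]), array([636., -39.,  31.])]
195 [array([621., 155.,  29.]), array([622., 149.,  27.]), array([627., -36.,  26.]), array([626., -43.,  30.])]
200 [array([612., 160.,  29.]), array([612., 153.,  27.]), array([618., -43.,  25.]), array([617., -51.,  28.])]
205 [array([602., 165.,  33.]), array([603., 158.,  20.]), array([609., -50.,  16.]), array([608., -57.,  27.])]
210 [258 259 260 261]
275 [696. 139.  36.] [691. 140.  21.]
290 [700. 111.  43.] [691. 112.  19.]
305 [701.  83.  39.] [692.  83.  24.]
320 [703.  55.  42.] [694.  55.  20.]
335 [704.  27.  40.] [696.  26.  25.]
350 [706.  -1.  44.] [697.  -2.  20.]
365 [707. -29.  40.] [668. -32.  17.]
```

Run:
```python
from h import *
print(np.round(get_calibration('wrist')['mount'],2))
_,W=cloud('scene')
P=W.reshape(-1,3)
D=P[(P[:,2]>15)&(P[:,2]<46)&(P[:,0]>580)&(P[:,0]<730)&(P[:,1]>-62)&(P[:,1]<175)];print('dock',rect(D))
B=D[(D[:,0]>685)&(D[:,2]>20)&(D[:,2]<36)&(D[:,1]>-20)&(D[:,1]<140)];print('stop fit',len(B),np.polyfit(B[:,1]-58,B[:,0],1))
C=P[(P[:,2]>8)&(P[:,2]<95)&(P[:,0]>400)&(P[:,0]<570)&(P[:,1]>-60)&(P[:,1]<150)];print('crate',rect(C))
F=C[(C[:,2]<44)&(C[:,0]<440)&(C[:,1]>-30)];print('front',len(F),np.polyfit(F[:,1]-45,F[:,0],1))
```

```text
[[-0.0000e+00 -9.6000e-01 -2.7000e-01  6.7780e+01]
 [ 1.0000e+00 -0.0000e+00 -0.0000e+00  5.0000e-02]
 [ 0.0000e+00 -2.7000e-01  9.6000e-01 -1.4262e+02]
 [ 0.0000e+00  0.0000e+00  0.0000e+00  1.0000e+00]]
dock (array([655.5,  62.1]), array([108.2, 224.3]), 5.05)
stop fit 381 [-5.96207764e-02  6.96688929e+02]
crate (array([483.4,  44.6]), array([128.3, 167.7]), 7.18)
front 728 [-6.53176151e-02  4.22422873e+02]
```

Emit:
play_rows(
  series=[
    [[0.8, 3.7, 0, 0, 0, 9.6, 0], [0.8, 3.7, 0, 0, 0, 9.6, 0], [0.8, 3.7, 0, 0, 0, 9.6, 0], [0.8, 3.7, 0, 0, 0, 9.6, 0], [0.8, 3.7, 0, 0, 0, 9.6, 0], [0.8, 3.7, 0, 0, 0, 9.6, 0], [0.8, 3.7, 0, 0, 0, 9.6, 0], [0.8, 3.7, 0, 0, 0, 9.6, 0], [0.8, 3.7, 0, 0, 0, 9.6, 0], [0.8, 3.7, 0, 0, 0, 9.6, 0], [0.8, 3.7, 0, 0, 0, 9.6, 0], [0.8, 3.7, 0, 0, 0, 9.6, 0], [0.8, 3.7, 0, 0, 0, 9.6, 0], [0.8, 3.7, 0, 0, 0, 9.6, 0], [0.8, 3.7, 0, 0, 0, 9.6, 0], [0.8, 3.7, 0, 0, 0, 9.6, 0], [0.8, 3.7, 0, 0, 0, 9.6, 0], [0, 0, 0, 0, 0, 0, 0], [0, 0, 0, 0, 0, 0, 0]],
  ],
)

```text
clock: 3.28
eef_pos: [399.5, 34.2, 231.2]
tool_rot: [-3.141, -0.001, -3.019]
force: [0.0, 0.3, -0.2]
width: 85.4
gripper_force: 0.0
```

Emit:
play_rows(
  series=[
    [[-0.4, 0, -2, 0, 0, 0, 0], [0, 0, -3, 0, 0, 0, 0], [0, 0, -3, 0, 0, 0, 0], [0, 0, -3, 0, 0, 0, 0], [0, 0, -3, 0, 0, 0, 0], [0, 0, -2, 0, 0, 0, 0], [0, 0, 0, 0, 0, 0, 0], [0, 0, 0, 0, 0, 0, 0]],
  ],
)

```text
clock: 4.28
eef_pos: [396.1, 34.3, 71.9]
tool_rot: [-3.141, 0.001, -3.019]
force: [-0.5, 0.4, 0.8]
width: 85.5
gripper_force: 0.0
```

Run:
```python
from h import *
s=ctrl.read_state();print(np.round(s['qpos'],2))
im,_=cloud('scene');cv2.imwrite('pics/s1.png',cv2.resize(im[180:400,200:500,::-1],None,fx=2,fy=2))
```

```text
[ 0.15  0.64 -0.44  2.32  0.85  0.34  0.66]
```

View pics/s1.png

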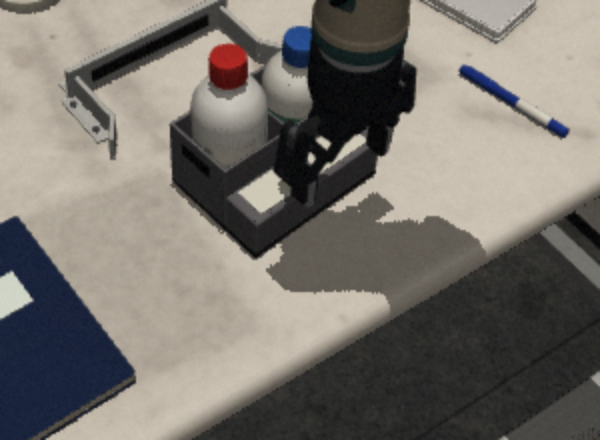

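The crop shows the open hand upright in front of the crate, with fingertips at about (300,185) and (380,145), a small gap from the face. The hand is clear of the bottles, so I go down.

Emit:
play_rows(
  series=[
    [[0, 0, -1.5, 0, 0, 0, 0], [0, 0, -1.5, 0, 0, 0, 0], [0, 0, -1.5, 0, 0, 0, 0], [0, 0, -1.5, 0, 0, 0, 0], [0, 0, 0, 0, 0, 0, 0], [0, 0, 0, 0, 0, 0, 0]],
  ],
)

```text
clock: 5.08
eef_pos: [396.3, 34.7, 12.0]
tool_rot: [-3.142, 0.001, -3.018]
force: [-0.2, 0.2, 0.0]
width: 85.8
gripper_force: 0.0
```

Emit:
play_rows(
  series=[
    [[0, 0, -0.7, 0, 0, 0, 0], [0.3, 0.04, 0, 0, 0, 0, 0], [0.3, 0.04, 0, 0, 0, 0, 0], [0.3, 0.04, 0, 0, 0, 0, 0], [0.3, 0.04, 0, 0, 0, 0, 0], [0.3, 0.04, 0, 0, 0, 0, 0], [0.3, 0.04, 0, 0, 0, 0, 0], [0.3, 0.04, 0, 0, 0, 0, 0]],
  ],
)

```text
clock: 6.08
eef_pos: [412.2, 37.1, 4.2]
tool_rot: [-3.141, -0.007, -3.016]
force: [-9.5, -0.9, 6.6]
width: 85.7
gripper_force: 4.9
```

```bash
cat >> h.py <<'E'
def crate():
    im,W=cloud('top'); P=W.reshape(-1,3)
    s=ctrl.read_state(); x0=s['eef_pos'][0]
    A=P[(P[:,2]>74)&(P[:,2]<93)&(P[:,0]>x0+52)&(P[:,0]<720)&(P[:,1]>-50)&(P[:,1]<150)]
    return im,rect(A),s
E
python3 - <<'E'
from h import *
im,r,s=crate();print(r,np.round(s['eef_pos'],1),np.round(s['force'],1),s['torque'])
cv2.imwrite('pics/t1.png',cv2.resize(im[130:330,220:420,::-1],None,fx=3,fy=3))
E
```

```text
(array([508.2,  47.8]), array([ 80.9, 163.1]), 7.17) [412.8  37.1   4.2] [-9.1 -0.5  6.8] [-0.0436495  1.5798866  0.039895 ]
```

View pics/t1.png

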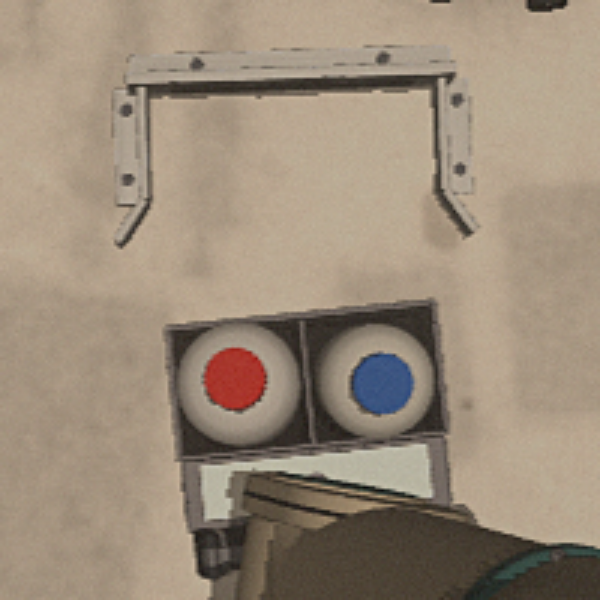

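The top crop shows the crate's back edge at row 300–327, heading into the dock mouth between the flare tips (118,245) and (475,235), with the hand behind the step. Contact is made, so I start the push.

Emit:
play_rows(
  series=[
    [[0.3, 0.04, 0.2, 0, 0, -0.1, 0], [0.4, 0.05, 0.1, 0, 0, -0.1, 0], [0.5, 0.06, 0, 0, 0, -0.14, 0], [0.5, 0.06, 0, 0, 0, -0.14, 0], [0.5, 0.06, 0, 0, 0, -0.14, 0], [0.5, 0.06, 0, 0, 0, -0.14, 0], [0.5, 0.06, 0, 0, 0, -0.14, 0], [0.5, 0.06, 0, 0, 0, -0.14, 0]],
  ],
)

```text
clock: 7.12
eef_pos: [454.1, 42.2, 7.3]
tool_rot: [-3.142, -0.0, -3.035]
force: [-4.0, -0.2, -3.4]
width: 85.4
gripper_force: 1.7
```

Run:
```python
from h import *
im,r,s=crate();print(r,np.round(s['eef_pos'],1),np.round(s['force'],1),s['tool_rot'])
```

```text
(array([550.6,  51.3]), array([ 81.4, 163.1]), 6.03) [455.   42.4   7.3] [-3.1 -0.8 -2.2] [ 3.14139704e+00  1.02253911e-03 -3.03572698e+00]
```

Emit:
play_rows(
  series=[
    [[0.4, 0.05, 0, 0, 0, -0.13, 0], [0.5, 0.065, 0, 0, 0, -0.14, 0], [0.5, 0.065, 0, 0, 0, -0.14, 0], [0.5, 0.065, 0, 0, 0, -0.14, 0], [0.5, 0.065, 0, 0, 0, -0.14, 0], [0.5, 0.065, 0, 0, 0, -0.14, 0], [0.5, 0.065, 0, 0, 0, -0.14, 0], [0.5, 0.065, 0, 0, 0, -0.14, 0], [0.5, 0.065, 0, 0, 0, -0.14, 0], [0.5, 0.065, 0, 0, 0, -0.14, 0], [0.5, 0.065, 0, 0, 0, -0.14, 0], [0.5, 0.065, 0, 0, 0, -0.14, 0], [0.5, 0.065, 0, 0, 0, -0.14, 0], [0.5, 0.065, 0, 0, 0, -0.14, 0], [0.5, 0.065, 0, 0, 0, -0.14, 0]],
  ],
)

```text
clock: 9.05
eef_pos: [526.9, 51.5, 7.4]
tool_rot: [-3.141, -0.002, -3.072]
force: [-6.3, -1.0, 2.4]
width: 85.5
gripper_force: 3.1
```

Run:
```python
from h import *
im,r,s=crate();print(r,np.round(s['eef_pos'],1),np.round(s['force'],1),s['tool_rot'])
cv2.imwrite('pics/t2.png',cv2.resize(im[120:320,220:420,::-1],None,fx=3,fy=3))
```

```text
(array([623.2,  57.1]), array([ 81.4, 163. ]), 3.94) [528.   51.8   7.4] [-3.   0.4 -0.9] [-3.14132015e+00 -4.25733712e-04 -3.07221707e+00]
```

View pics/t2.png

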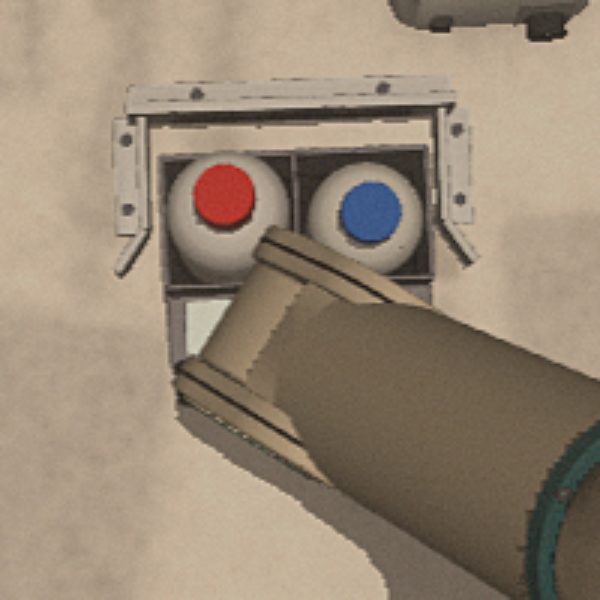

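The crop shows the crate entering between the rails with about even gaps at rows 150–230. The stop is still about 30 mm ahead, so I go on slowly.

Emit:
play_rows(
  series=[
    [[0.4, 0.04, 0, 0, 0, -0.1, 0], [0.4, 0.04, 0, 0, 0, -0.1, 0], [0.4, 0.04, 0, 0, 0, -0.1, 0], [0.4, 0.04, 0, 0, 0, -0.1, 0], [0.4, 0.03, 0, 0, 0, -0.1, 0], [0.3, 0.02, 0, 0, 0, 0, 0], [0.2, 0.01, 0, 0, 0, 0, 0], [0.2, 0.01, 0, 0, 0, 0, 0], [0, 0, 0, 0, 0, 0, 0]],
  ],
)

```text
clock: 10.22
eef_pos: [554.0, 54.0, 7.4]
tool_rot: [-3.141, -0.001, -3.08]
force: [-5.6, 0.0, 1.7]
width: 85.5
gripper_force: 2.7
```

Run:
```python
from h import *
im,r,s=crate();print(r,np.round(s['eef_pos'],1),np.round(s['force'],1),s['tool_rot'])
```

```text
(array([650.3,  58.4]), array([ 81.2, 163.3]), 3.48) [554.   54.    7.4] [-5.5 -0.2  2. ] [-3.14103052e+00 -1.47241849e-03 -3.08050216e+00]
```

Emit:
play_rows(
  series=[
    [[0.15, 0.01, 0, 0, 0, 0, 0], [0.15, 0.01, 0, 0, 0, 0, 0], [0.15, 0.01, 0, 0, 0, 0, 0]],
  ],
)

```text
clock: 10.65
eef_pos: [557.0, 54.1, 7.4]
tool_rot: [-3.14, -0.004, -3.08]
force: [-11.0, -1.0, 6.1]
width: 85.3
gripper_force: 5.6
```

Emit:
play_rows(
  series=[
    [[0.15, 0.01, 0, 0, 0, 0, 0], [0, 0, 0, 0, 0, 0, 0]],
  ],
)

```text
clock: 10.9
eef_pos: [556.9, 54.1, 7.3]
tool_rot: [-3.14, -0.007, -3.08]
force: [-13.0, -1.3, 7.4]
width: 85.6
gripper_force: 6.3
```

Emit:
play_rows(
  series=[
    [[0.15, 0.01, 0, 0, 0, 0, 0], [0.15, 0.01, 0, 0, 0, 0, 0], [0, 0, 0, 0, 0, 0, 0]],
  ],
)

```text
clock: 11.28
eef_pos: [556.8, 54.0, 7.3]
tool_rot: [-3.138, -0.012, -3.08]
force: [-19.6, -0.4, 14.2]
width: 85.5
gripper_force: 9.9
```

Run:
```python
from h import *
im,r,s=crate();print(r,np.round(s['eef_pos'],1),np.round(s['force'],1),s['torque'])
```

```text
(array([653.5,  58.8]), array([ 81.9, 162.9]), 3.63) [556.8  54.    7.3] [-20.6  -0.2  13.8] [-0.2567636   3.50441537 -0.17500341]
```

Stalled at 20 N against the stop, and the pose matches home. I retreat.

Emit:
play_rows(
  series=[
    [[-0.2, -0.01, 0, 0, 0, 0, 0], [-0.3, -0.02, 0, 0, 0, 0, 0], [-0.5, -0.03, 0, 0, 0, 0, 0], [-1, -0.06, 0, 0, 0, 0, 0], [-2, -0.12, 0, 0, 0, 0, 0], [-2, -0.12, 0, 0, 0, 0, 0], [-2, -0.12, 0, 0, 0, 0, 0], [-2, -0.1, 1, 0, 0, 0, 0], [-1, 0, 3, 0, 0, 0, 0], [0, -1, 4, 0, 0, 0, 0], [0, -3, 4, 0, 0, 0, 0], [0, -4, 4, 0, 0, 0, 0], [0, -4, 3, 0, 0, 0, 0], [0, -4, 0, 0, 0, 0, 0], [0, -4, 0, 0, 0, 0, 0], [0, -3, 0, 0, 0, 0, 0], [0, 0, 0, 0, 0, 0, 0], [0, 0, 0, 0, 0, 0, 0]],
  ],
)

```text
clock: 13.58
eef_pos: [454.0, -180.3, 197.5]
tool_rot: [3.141, 0.001, -3.08]
force: [0.1, -0.3, 0.6]
width: 85.3
gripper_force: 0.0
```

Run:
```python
from h import *
im,r,s=crate()
im,W=cloud('top');P=W.reshape(-1,3)
A=P[(P[:,2]>74)&(P[:,2]<93)&(P[:,0]>600)&(P[:,0]<720)&(P[:,1]>-50)&(P[:,1]<150)]
print(rect(A),np.round(s['eef_pos'],1),np.round(s['force'],1))
cv2.imwrite('pics/t3.png',cv2.resize(im[120:270,220:420,::-1],None,fx=4,fy=4,interpolation=cv2.INTER_CUBIC))
im,_=cloud('scene');cv2.imwrite('pics/s3.png',im[...,::-1])
```

```text
(array([653.2,  58.9]), array([ 81.8, 163.4]), 3.54) [ 454.  -179.9  197.6] [0.9 0.8 0.8]
```

View pics/t3.png

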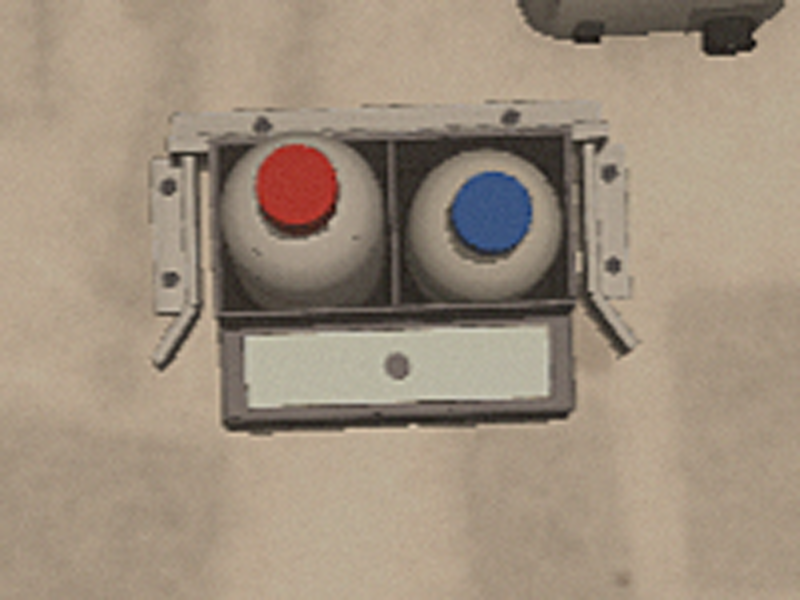

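View pics/s3.png

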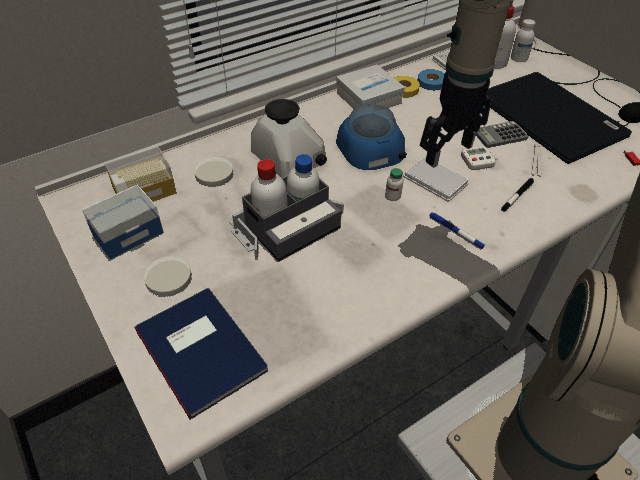

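The crate back (rows 130–140 in the top crop) lies along the stop, square and centred between the rails. In the scene view the bottles are upright, the pen, small bottle and dish have not moved, and the hand is clear in the air around (455,120).

```bash
python3 -c "
from h import *
print(workorder.finish_job())"
```

```text
the job is handed in; nothing more can be done
None
```

The crate is pushed home against the dock's back stop, measured square to about 0.2° and roughly centred between the rails, with the bottles upright, the other items unmoved and the hand clear; I handed the job in at about 14 s, and it returned no verdict.

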